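# Load a gel cassette, seat the filter cover on its pins and start the run

## Task

Get the gel run started: lay the gel cassette flat in the bay of the base unit, with its comb at the end where the two steel pins stand, then seat the filter cover fully home on the two pins so that it lies flat on both end blocks. Only then press the start key on the front ledge all the way down and let it go. Keep the cassette roughly level while you carry it, and leave the pipette, the big tube, the marker pen and the dish where they are.

Things in the scene. Friction and masses are not known exactly. Their poses are not given: they have to be found in the camera images.
- gel_base: White base unit, fixed, 206 x 120 mm. Origin: on the bench under the centre of its bay; x along the unit from the start key (robot side) to the pin end, y left, z up. Its flat deck is at z = 30 mm (x -113 to 93, y -60 to 60). Two end blocks 110 mm wide rise to z = 54 mm: front x = -76 to -52.5, rear x = 52.5 to 92. x is within 0.3 rad of world x.
- bay (a point): Centre of the cassette bay on the deck, (0, 0, 30) mm in gel_base, same axes. The bay, 105 (x) x 60.6 (y) mm, lies between the end blocks and four corner guides (x = +-35 to +-51, inner faces at y = +-30.3, 8 mm high). Between the guides (x = -35 to 35) its sides are open for the fingers down to the deck.
- pin_left (a point): Foot of the left (+y) steel pin on the top face of the rear block, (72, 38, 54) mm in gel_base, same axes. The pin is 9 mm across and stands 15.5 mm above the block; its top 5 mm tapers to 4 mm across.
- pin_right (a point): Foot of the right (-y) steel pin, (72, -38, 54) mm in gel_base; same form.
- start_key (a joint): Travel of the start key, m: 0 up, 0.005 fully down; it counts as pressed from 0.0035. A spring pushes it back up; fully down takes about 4 N.
- start_key_top (a point): Centre of the top of the round grey start key, 18 mm across, at (-96, 0, 51) mm in gel_base when up. It stands 9 mm above a fixed round collar 34 mm across and is pressed straight down.
- gel_cassette: Flat white gel cassette, loose, 98 (x) x 56 (y) x 10.5 mm, about 0.09 kg. Origin: centre of its underside, z up. A grey comb stands on its top at x = +36 mm. Take it across its 56 mm width at the middle. Seated, its frame agrees with bay, with 3.5 mm play at each end and 2.3 mm at each side. It starts flat on the bench left or right of gel_base, x within 0.4 rad of world x.
- comb (a point): Middle of the comb's top edge, (36, 0, 20) mm in gel_cassette. The comb is 46 mm wide in y and 4 mm thick, fixed in the cassette.
- filter_cover: Filter cover, loose, about 0.2 kg: grey frame, two amber panes, 165 (x) x 110 (y) mm. Origin: under the grip, level with the skirts' lower edges; x to the end with two holes, z up. Plate: z = 12 to 18 mm, x = -85 to 80. It starts standing on its skirts on the bench, on the side of gel_base away from the cassette, x within 0.4 rad of world x. Seated, its origin is at (9, 0, 42) mm in gel_base.
- cover_grip (a point): Middle of the cover's black finger grip, (0, 0, 31) mm in filter_cover: a straight bar 64 mm long (x), 14 mm wide (y), from z = 18 to 44 mm. Pinch it across its 14 mm.
- hole_left (a point): Centre of the left (+y) hole at the plate's underside, (63, 38, 12) mm in filter_cover; seated, it lies on pin_left. The hole is 12 mm across: 1.5 mm play round the pin. The cover fits one way only. Its skirts (y = +-50 to +-54, x = -54 to 36) hang 12 mm below the plate and pass freely between the end blocks.
- hole_right (a point): Centre of the right (-y) hole, (63, -38, 12) mm in filter_cover; seated, it lies on pin_right.
- pipette: Pipette, 265 mm long, lying loose on the bench behind the work. Leave alone.
- big_tube: Capped 50 ml tube, 34 mm across, 112 mm high, standing loose on the bench. Leave alone.
- pen: Marker pen, 134 mm long, lying loose. Leave alone.
- dish: Round covered dish, 90 mm across, 15 mm high, loose. Leave alone.

How it is judged:
By the outcome, as a careful person would: the job done as asked, in the order asked, and still so for the second after the job is handed in, with the robot touching nothing.
It also fails if it takes over 58 s, if anything falls off the work surface, if the arm or the gripper's body presses on something with over 40 N, if the wrist force passes 120 N, or if a joint passes its speed limit or range.

## Robot

A 7-joint arm with a two-finger parallel gripper is mounted at the origin on a cart in front of the work surface, level with it; the furniture and walls round the work are solid. World frame = base frame: x ahead of the robot, y to its left, z up, the work surface at z = 0. Lengths are in m, angles in rad, forces in N, time in s.
With the tool pointing down it reaches from about 0.35 to 0.9 m from the base axis. Payload 8.1 kg.
Tool frame: the origin (TCP) lies at the very end of the fingers, on their centre line; the grasp point (between the pads) lies 19 mm behind it; z points along the fingers, y is the line along which they close (so a half turn about z gives the same grasp; the last joint's range is limited). The gripper opens to 92 mm and grips with 3 to 60 N. Pads are 19 mm wide; open, the fingers measure 130 mm over their backs; the gripper's body (75 mm by 190 mm) begins 47 mm behind the grasp point.
Start: joints at [-1.249, 0.434, 0.025, 1.573, -0.012, 1.134, -0.075], TCP at [0.258, 0.569, 0.227] pointing down, gripper open.
Joint ranges: [-2.62, 2.62], [-0.44, 2.09], [-1.27, 1.32], [0.08, 2.57], [-1.32, 4.46], [0.12, 2], [-2.74, 2.74]. Speed limits (rad/s): [2.22, 2.22, 3.01, 3.01, 3.14, 3.14, 3.14].

## Interface

Orientations are given as a rotation vector (axis times angle).
In Python, from cell import arm gives the robot as it stands.
- The arm moves only by the shell command python3 -m pendant 'ROWS' [FORCE]. ROWS is a JSON object of lists of equal length, an entry for each row: "slide": the shift along the tool's x, y, z in units of 0.3 m (1.0 is 0.3 m), a list of three; "dr": the turn, a rotation vector about the tool's x, y, z in units of 0.12 rad (1.0 is 0.12 rad), a list of three; "claw": the opening, from 0 (shut) to 1 (fully open). In form: {"slide": [[tx, ty, tz], ...], "dr": [[ax, ay, az], ...], "claw": [claw, ...]}. A call has 1 to 10 rows; each row shifts and turns the commanded pose from where the row before left it, along the tool's axes as they then stand; what a row does not reach is not made up. A row lasts 1/10 s, in which the tool goes at most 50 mm and 8.59 degrees, less where a joint would pass 70% of its speed; a pose out of reach is approached as far as the arm can. A call with a number of a shift or a turn outside -1 to 1 is refused whole. A call with a gripper value outside its range is refused whole. The fingers move at their own pace and stop on an object; FORCE is the grip in N (left out, the last holds). Time passes only in rows, so rows that do not move let the fingers close. It gives the time, the measured TCP pose, the force, the opening and the grip force at its end, in the units of the state.
- arm.observe(): the state, without advancing time (a new reading comes with each control period).
- arm.get_image(name): name is "scene" or "top" or "wrist"; returns the picture (384x512x3 uint8, red, green, blue); there is no depth.
- arm.calibration(name): a dict with "K" (3x3 intrinsics, pixels), "dist" ([k1, k2, p1, p2, k3] as OpenCV has them; the pictures are not rectified), "xyz" and "orientation" of the camera in the world. Camera axes: x right, y up, looking along -z (the intrinsics and any distortion apply to the point x, -y, -z); pixel columns grow to the right and rows downward; lengths in m; the calibration is good to about 2 mm. A picture is of the moment at which its call begins: read the wrist's pose just before it. calibration takes no time and is no camera call; for the wrist camera it gives the pose at the moment of the call.
- arm.sign_off(): hands the job in; it is judged then, once.
The state is a dict: "clock": time; "joints": joint angles; "dq": joint speeds; "joint_efforts": joint torques, N m; "position": TCP position; "ee_rot": TCP orientation; "force": force on the tool from outside, world axes, zero at the start; "ft_torque": the same for the moment, N m; "width": opening from 0.0 (shut) to 1.0 (fully open); "gripper_force": force on a finger pad.
Only numpy, scipy, OpenCV 4.12 (cv2) and the standard library are available. Lean on these libraries where they do the work, as an engineer would, in place of code of your own. Each camera call takes 0.05 s, during which the arm holds its last target. There are 200 camera calls.

## Working session

There is one attempt and no reset: what is moved stays moved. The work goes in short steps, Python scripts to look and compute and a shell command to move; the robot and the scene stay as the last step left them, time stands still between calls to the robot, and variables do not carry over. Pictures are saved under pics/ and viewed, at most 10 in all, crops included, and the job is handed in when it is done.

```bash
mkdir -p pics; ls; cat > h.py <<'E'
import numpy as np, cv2
from scipy.spatial.transform import Rotation as R
from cell import arm
def cam(n):
    c=arm.calibration(n); o=np.array(c["orientation"],float)
    Rm=o if o.shape==(3,3) else (R.from_rotvec(o).as_matrix() if o.size==3 else R.from_quat(o).as_matrix())
    return np.array(c["K"]),np.array(c["dist"]),np.array(c["xyz"]),Rm
def ray(C,uv):
    K,d,t,Rm=C
    p=cv2.undistortPoints(np.array(uv,float).reshape(-1,1,2),K,d).reshape(-1,2)
    v=np.c_[p[:,0],-p[:,1],-np.ones(len(p))]@Rm.T
    return t,v/np.linalg.norm(v,axis=1)[:,None]
def onz(C,uv,z):
    t,v=ray(C,uv); return t+v*((z-t[2])/v[:,2])[:,None]
def proj(C,P):
    K,d,t,Rm=C
    q=(np.atleast_2d(P)-t)@Rm; q=q*[1,-1,-1]
    return cv2.projectPoints(q,np.zeros(3),np.zeros(3),K,d)[0].reshape(-1,2)
def tri(C1,u1,C2,u2):
    t1,a=ray(C1,u1); t2,b=ray(C2,u2); out=[]
    for x,y in zip(a,b):
        s=np.linalg.lstsq(np.c_[x,-y],t2-t1,rcond=None)[0]
        p,q=t1+s[0]*x,t2+s[1]*y; out.append(np.r_[(p+q)/2,np.linalg.norm(p-q)])
    return np.array(out)
def shot(n,f):
    C=cam(n); im=cv2.cvtColor(arm.get_image(n),cv2.COLOR_RGB2BGR); cv2.imwrite("pics/"+f,im); return C,im
E
python3 - <<'E'
from h import *
ims=[]
for n in ("scene","top"):
    C,im=shot(n,n+"0.png"); ims.append(im); print(n,arm.calibration(n))
print(arm.observe())
shot("wrist","wrist0.png"); print(arm.calibration("wrist"))
E
```

```text
pics
scene {'K': array([[491.19706559,   0.        , 257.20385275],
       [  0.        , 491.19706559, 197.79814226],
       [  0.        ,   0.        ,   1.        ]]), 'dist': array([-0.13881867,  0.        ,  0.        ,  0.        ,  0.        ]), 'xyz': array([-0.10370932, -0.58749628,  1.01353701]), 'orientation': array([ 0.75509538, -0.31751547, -0.78084001])}
top {'K': array([[480.84727164,   0.        , 251.4306043 ],
       [  0.        , 480.84727164, 195.63255924],
       [  0.        ,   0.        ,   1.        ]]), 'dist': array([-0.12569696,  0.        ,  0.        ,  0.        ,  0.        ]), 'xyz': array([0.45161977, 0.08306245, 1.44678758]), 'orientation': array([ 0.09924652, -0.08569863, -1.55262839])}
{'clock': 0.1, 'joints': array([-1.24862347,  0.43517405,  0.02497836,  1.574027  , -0.0116044 ,
        1.13399002, -0.0750808 ]), 'dq': array([-0.00139752, -0.00350261, -0.00110641, -0.0016954 ,  0.00069843,
       -0.00081606, -0.00183934]), 'joint_efforts': array([ 4.48856808e-03, -6.69120598e+01,  9.88918506e-01, -3.15152586e+01,
       -6.04969449e-02,  3.73922533e-02,  2.45034649e-06]), 'position': array([0.25742828, 0.56900756, 0.22600253]), 'ee_rot': array([-6.62276022e-01, -3.07080996e+00,  2.26566442e-03]), 'force': array([-0.62025453, -0.47081507,  0.67729928]), 'ft_torque': array([-0.02209051, -0.00201419, -0.00334266]), 'gripper_force': 0.0, 'width': 1.0010958044399796}
{'K': array([[307.2498114 ,   0.        , 251.42177126],
       [  0.        , 307.2498114 , 190.02004658],
       [  0.        ,   0.        ,   1.        ]]), 'dist': array([0.02537461, 0.        , 0.        , 0.        , 0.        ]), 'xyz': array([0.19479498, 0.5964872 , 0.38437092]), 'orientation': array([-0.23105087, -0.14739352,  1.13917413])}
```

View pics/top0.png

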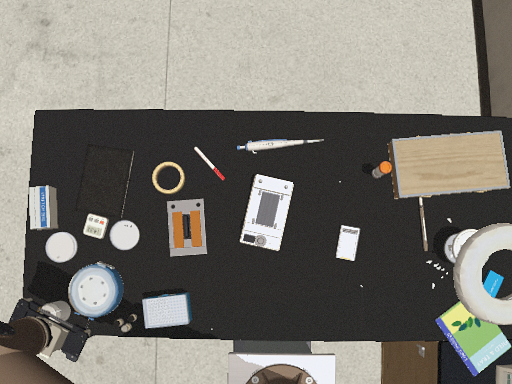

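View pics/scene0.png

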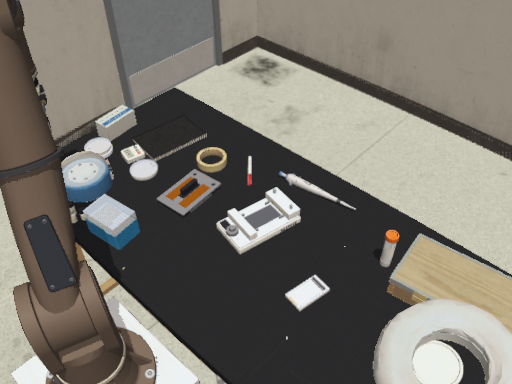

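The top view shows the cover at about (187,227) with its holes at the far end. The base is at (267,212), with the key near (261,240). The cassette is at (347,243) with its comb at the far end. The scene view agrees, with the cover at (189,190), the base at (259,220) and the cassette at (307,292).

```bash
cat > m0.py <<'E'
from h import *
def blob(im,box,f):
    x0,y0,x1,y1=box; m=np.zeros(im.shape[:2],np.uint8); m[y0:y1,x0:x1]=f(im[y0:y1,x0:x1])*255
    c=max(cv2.findContours(m,cv2.RETR_EXTERNAL,cv2.CHAIN_APPROX_NONE)[0],key=cv2.contourArea)
    return c
if __name__=="__main__":
    T=cv2.imread("pics/top0.png"); S=cv2.imread("pics/scene0.png"); CT,CS=cam("top"),cam("scene")
    br=lambda t:(lambda i:i.min(2)>t)
    am=lambda i:(i[...,2].astype(int)-i[...,0]>80)
    for nm,f,bt,bs,z in (("base",br(110),(232,165,305,262),(210,180,308,256),.03),("cas",br(110),(325,215,370,270),(278,268,338,315),.0105),
                  ("cover",lambda i:(i.min(2)>70)|am(i),(160,195,212,262),(150,165,226,220),.018)):
        a=blob(T,bt,f); b=blob(S,bs,f)
        ra,rb=cv2.minAreaRect(a),cv2.minAreaRect(b)
        print(nm,ra,rb); P=onz(CT,cv2.boxPoints(ra),z); print(P.round(4).tolist(),P.mean(0).round(4), "tri ctr",tri(CT,[ra[0]],CS,[rb[0]]).round(4))
        e=P[np.argsort(-P[:,0])]; d=e[:2].mean(0)-e[2:].mean(0); print("yaw",np.arctan2(d[1],d[0]),np.linalg.norm(d))
    print("R tool",R.from_rotvec(arm.observe()["ee_rot"]).as_matrix().round(3))
    cr=cv2.resize(T[165:275,160:375],None,fx=3.6,fy=3.6,interpolation=cv2.INTER_CUBIC); cv2.imwrite("pics/topcrop.png",cr)
E
python3 m0.py
```

```text
base ((266.52349853515625, 211.89413452148438), (40.45753479003906, 70.50241088867188), 12.528807640075684) ((258.56744384765625, 218.56399536132812), (43.882354736328125, 81.29412078857422), 61.927513122558594)
[[0.482, 0.1306, 0.03], [0.6874, 0.0889, 0.03], [0.6628, -0.0291, 0.03], [0.4582, 0.0143, 0.03]] [0.5726 0.0512 0.03  ] tri ctr [[5.724e-01 5.110e-02 2.470e-02 4.000e-04]]
yaw -0.2046435363734593 0.20932647855309422
cas ((347.4412841796875, 242.66610717773438), (19.40602684020996, 33.25092697143555), 10.007980346679688) ((307.15380859375, 291.7307434082031), (22.46535873413086, 40.49311065673828), 56.30992889404297)
[[0.4408, -0.1549, 0.0105], [0.5386, -0.1723, 0.0105], [0.5292, -0.2301, 0.0105], [0.4313, -0.2122, 0.0105]] [ 0.485  -0.1924  0.0105] tri ctr [[ 4.850e-01 -1.934e-01  4.700e-03  1.000e-04]]
yaw -0.17799381842711234 0.09942675376227537
cover ((186.4199981689453, 227.0599822998047), (56.30207061767578, 37.109439849853516), 86.8201675415039) ((189.46299743652344, 191.87266540527344), (32.23512268066406, 60.28386306762695), 52.00126647949219)
[[0.6037, 0.3523, 0.018], [0.6117, 0.2407, 0.018], [0.4444, 0.2269, 0.018], [0.436, 0.3372, 0.018]] [0.524  0.2893 0.018 ] tri ctr [[0.5251 0.2899 0.0066 0.0024]]
yaw 0.08614265611436825 0.16812446519089064
R tool [[-0.911  0.412 -0.   ]
 [ 0.412  0.911 -0.001]
 [-0.    -0.001 -1.   ]]
```

View pics/wrist0.png

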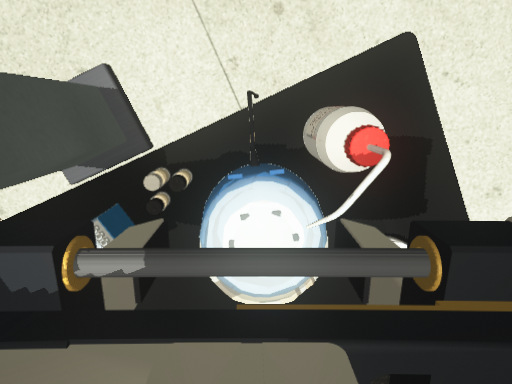

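The wrist view shows the bench's left corner with the blue drum at (265,235), and the fingers near the bottom at row 280. Image up is tool +x. I'll turn the tool so its x points forward, which lets the camera see the pin end, and move it over the work.

```bash
python3 -m pendant '{"slide":[[-0.118,-0.088,0],[-0.118,-0.088,0],[-0.118,-0.088,0],[-0.118,-0.088,0],[-0.118,-0.088,0],[-0.118,-0.088,0],[-0.118,-0.088,0],[0,0,0],[0,0,0],[0,0,0]],"dr":[[0,0,0],[0,0,0],[0,0,0],[0,0,0],[0,0,0],[0,0,0],[0,0,1],[0,0,1],[0,0,1],[0,0,1]],"claw":[1,1,1,1,1,1,1,1,1,1]}' && python3 -m pendant '{"slide":[[0,0,0],[0,0,0],[0,0,0],[0,0,0],[0,0,0],[0,0,0],[0,0,0],[0,0,0],[0,0,0],[0,0,0]],"dr":[[0,0,1],[0,0,1],[0,0,1],[0,0,1],[0,0,1],[0,0,1],[0,0,1],[0,0,1],[0,0,1],[0,0,1]],"claw":[1,1,1,1,1,1,1,1,1,1]}' && python3 -m pendant '{"slide":[[0,0,0],[0,0,0],[0,0,0],[0,0,0],[0,0,0],[0,0,0],[0,0,0],[0,0,0],[0,0,0],[0,0,0]],"dr":[[0,0,1],[0,0,1],[0,0,1],[0,0,1],[0,0,1],[0,0,1],[0,0,1],[0,0,1],[0,0,1],[0,0,1]],"claw":[1,1,1,1,1,1,1,1,1,1]}'
python3 - <<'E'
from h import *
C,im=shot("wrist","w1.png"); o=arm.observe(); print(o["joints"].round(3),o["position"]); print(R.from_rotvec(o["ee_rot"]).as_matrix().round(4)); print(C[2],C[3].round(3))
E
```

```text
clock: 1.15
position: [0.4073, 0.2984, 0.2266]
ee_rot: [-1.382, -2.821, 0.0]
force: [-0.8, 0.6, -0.8]
width: 0.999
gripper_force: 0.0
clock: 2.15
position: [0.407, 0.2988, 0.2266]
ee_rot: [2.733, 1.55, -0.001]
force: [0.7, 0.3, 1.2]
width: 1.001
gripper_force: 0.0
clock: 3.15
position: [0.407, 0.2989, 0.2266]
ee_rot: [3.13, -0.264, -0.0]
force: [0.1, 0.2, 0.2]
width: 0.995
gripper_force: 0.0
[-1.243  0.259  0.631  1.898 -0.176  1.04  -2.284] [0.40700296 0.29883836 0.22654103]
[[ 9.847e-01 -1.745e-01 -4.000e-04]
 [-1.745e-01 -9.847e-01 -3.000e-04]
 [-3.000e-04  3.000e-04 -1.000e+00]]
[0.4745216  0.28632267 0.38481072] [[-0.168  0.953  0.252]
 [-0.986 -0.162 -0.042]
 [ 0.    -0.256  0.967]]
```

View pics/w1.png

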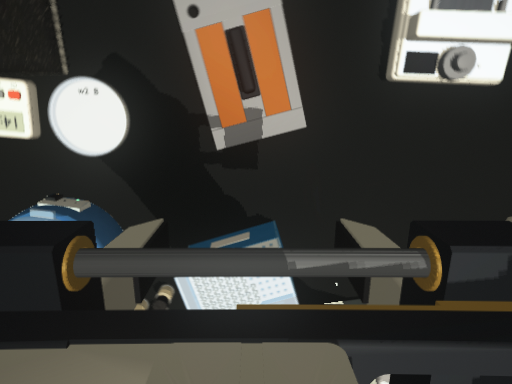

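The wrist view shows the cover at about (245,70) with its holed end partly out of frame, and the base's key at (459,62). The finger roots are near row 265. Next I'll view the base and cassette from above.

```bash
python3 -m pendant '{"slide":[[0.101,0.117,0],[0.101,0.117,0],[0.101,0.117,0],[0.101,0.117,0],[0.101,0.117,0],[0.101,0.117,0],[0,0,0],[0,0,0]],"dr":[[0,0,0],[0,0,0],[0,0,0],[0,0,0],[0,0,0],[0,0,0],[0,0,0],[0,0,0]],"claw":[1,1,1,1,1,1,1,1]}'
cat > snap.py <<'E'
from h import *; import sys,pickle
o=arm.observe(); C,im=shot("wrist",sys.argv[1]+".png"); pickle.dump((C,o),open(sys.argv[1]+".pkl","wb"))
E
python3 snap.py w2
python3 -m pendant '{"slide":[[-0.042,0.146,0],[-0.042,0.146,0],[-0.042,0.146,0],[-0.042,0.146,0],[-0.042,0.146,0],[-0.042,0.146,0],[0,0,0],[0,0,0]],"dr":[[0,0,0],[0,0,0],[0,0,0],[0,0,0],[0,0,0],[0,0,0],[0,0,0],[0,0,0]],"claw":[1,1,1,1,1,1,1,1]}'
python3 snap.py w3
python3 -c "
import cv2,numpy as np
a,b=cv2.imread('pics/w2.png')[:290],cv2.imread('pics/w3.png')[:290]
cv2.imwrite('pics/w23.png',np.vstack([a,b]))"
```

```text
clock: 4.0
position: [0.5524, 0.0602, 0.2265]
ee_rot: [3.131, -0.258, -0.001]
force: [0.0, 1.7, -0.3]
width: 1.001
gripper_force: 0.0
clock: 4.85
position: [0.435, -0.1845, 0.2268]
ee_rot: [-3.13, 0.255, -0.001]
force: [-0.6, 0.4, 0.1]
width: 1.002
gripper_force: 0.0
```

View pics/w23.png

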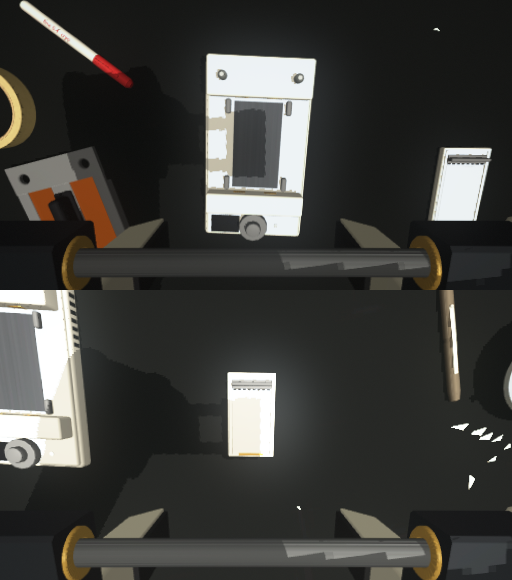

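The upper picture (w2) shows the base with its pins at (222,75) and (299,78), guides near (228,106), (288,108), (226,183) and (281,184), and the key at (253,228). The lower picture (w3) shows the cassette at (252,125) with its comb at (252,94), and the key at (22,162).

```bash
cat > m1.py <<'E'
from h import *; import pickle
from m0 import blob
ld=lambda n:(pickle.load(open(n+".pkl","rb"))[0],cv2.imread(f"pics/{n}.png"))
(C2,i2),(C3,i3)=ld("w2"),ld("w3"); CT,CS=cam("top"),cam("scene")
T=cv2.imread("pics/top0.png"); S=cv2.imread("pics/scene0.png")
# cassette: rim corners in w3, triangulated height against top and w2-free views
c=blob(i3,(200,60,300,190),lambda i:i.max(2)>110); r=cv2.minAreaRect(c)
P=onz(C3,cv2.boxPoints(r),.0105); e=P[np.argsort(-P[:,0])]; d=e[:2].mean(0)-e[2:].mean(0)
print("cas",r,P.mean(0),"yaw",np.arctan2(d[1],d[0]),"len",np.linalg.norm(d),np.linalg.norm(e[0]-e[1]))
ct=cv2.minAreaRect(blob(T,(325,215,370,270),lambda i:i.min(2)>110))
cs=cv2.minAreaRect(blob(S,(278,268,338,315),lambda i:i.min(2)>110))
print("cas tri w3-scene",tri(C3,[r[0]],CS,[cs[0]]),"w3-top",tri(C3,[r[0]],CT,[ct[0]]))
cv2.imwrite("pics/z2.png",np.hstack([cv2.resize(i2[55:115,200:325],None,fx=3.2,fy=3.2,interpolation=cv2.INTER_CUBIC),cv2.resize(i3[60:175,200:300][:60*1],None,fx=3.2,fy=3.2,interpolation=cv2.INTER_CUBIC)]))
cv2.imwrite("pics/z3.png",np.hstack([cv2.resize(i2[50:245,200:320],None,fx=3,fy=3,interpolation=cv2.INTER_CUBIC),cv2.resize(i3[0:195,0:110],None,fx=3,fy=3,interpolation=cv2.INTER_CUBIC)]))
# base outline
b=blob(i2,(195,45,325,245),lambda i:i.max(2)>120); print("base hull quad",cv2.approxPolyDP(cv2.convexHull(b),6,True).reshape(-1,2).tolist())
g=cv2.medianBlur(cv2.cvtColor(i2,cv2.COLOR_BGR2GRAY),3)
for nm,(x0,y0,x1,y1) in dict(pL=(213,66,232,86),pR=(289,68,309,88)).items():
    a=g[y0:y1,x0:x1]; m=(a<190).astype(np.uint8); n,l,s,ce=cv2.connectedComponentsWithStats(m)
    k=1+np.argmax(s[1:,4]); uv=ce[k]+[x0,y0]; print(nm,uv,s[k],onz(C2,[uv],.062))
E
python3 m1.py
```

```text
cas ((251.0, 124.0), (84.0, 48.0), 90.0) [ 0.4834432  -0.19282551  0.0105    ] yaw -0.16288716561472813 len 0.097831117000605 0.05521154441202734
cas tri w3-scene [[ 4.85035266e-01 -1.93229954e-01  4.54579952e-03  4.02516215e-04]] w3-top [[ 4.84971860e-01 -1.93083443e-01  6.09644039e-03  6.39074183e-05]]
base hull quad [[313, 58], [298, 235], [207, 232], [207, 54]]
pL [221.58227848  74.60759494] [ 3  4 11 10 79] [[0.65647961 0.07147491 0.062     ]]
pR [297.93258427  78.19101124] [ 4  5 11 11 89] [[ 0.64083363 -0.00226881  0.062     ]]
```

```bash
sleep 1
```

```text
(no output)
```

View pics/z3.png

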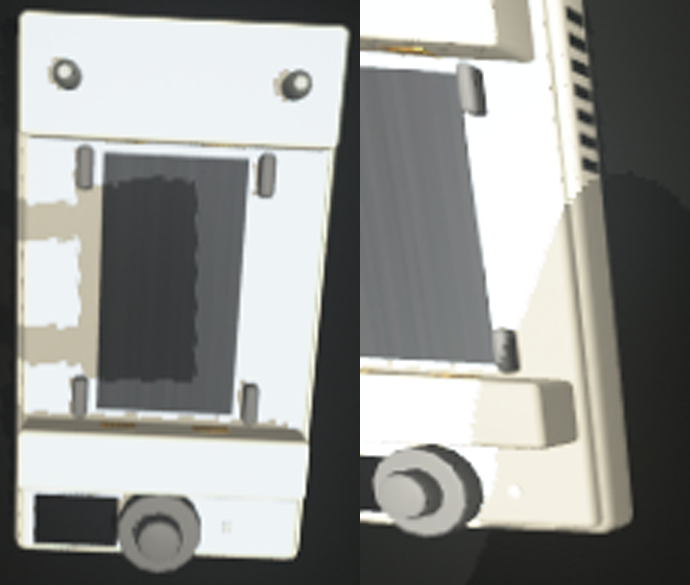

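```bash
cat > m2.py <<'E'
from m1 import *
print("----"); 
u2=[[253.3,229.5],[288.7,108.3],[283,184.3]]; u3=[[14.2,164.2],[37.7,30],[49.3,117.3]]
print(tri(C2,u2,C3,u3).round(4).tolist())
pt=onz(C2,[[222,73.3],[299.3,77.3]],.0695); print("tips",pt.round(4).tolist())
key=onz(C2,u2[:1],.051)[0]; k3=onz(C3,u3[:1],.051)[0]; print("key",key,k3)
d=pt.mean(0)-key; print("len",np.linalg.norm(d[:2]),"yaw key-pins",np.arctan2(d[1],d[0]),"yaw pins",np.arctan2(*(pt[0]-pt[1])[:2])*-1)
yaw=-.205; c,s=np.cos(yaw),np.sin(yaw); Rb=np.array([[c,-s],[s,c]])
O=pt[:,:2].mean(0)-Rb@[.072,0]; print("O",O, "from key",key[:2]+Rb@[.096,0])
def B(x,y,z): return np.r_[O+Rb@[x,y],z]
for nm,C in(("w2",C2),("w3",C3),("top",CT)):
  print(nm,proj(C,[B(-.113,-.06,.03),B(-.113,.06,.03),B(.092,-.055,.054),B(.092,.055,.054),B(.0525,.055,.054),B(.0525,-.055,.054),B(.043,-.033,.038),B(-.043,-.033,.038),B(-.096,0,.051)]).round(1).tolist())
E
python3 m2.py | sed -n '/----/,$p'
```

```text
----
[[0.4854, 0.0679, 0.0502, 0.0003], [0.6134, 0.0072, 0.0335, 0.0], [0.5287, 0.0252, 0.0329, 0.0003]]
tips [[0.6567, 0.0703, 0.0695], [0.6409, -0.0025, 0.0695]]
key [0.48561103 0.06787932 0.051     ] [0.48555035 0.06713465 0.051     ]
len 0.16671302662416132 yaw key-pins -0.2052242296332232 yaw pins -0.21356236268418027
O [0.57833324 0.04856226] from key [0.57960088 0.04833688]
w2 [[300.8, 238.6], [204.3, 235.0], [316.5, 57.7], [205.8, 52.9], [205.8, 94.8], [312.7, 99.3], [288.8, 108.1], [283.5, 184.8], [253.3, 230.5]]
w3 [[82.2, 178.8], [-23.9, 174.4], [38.3, -34.1], [-88.7, -43.8], [-76.9, 6.4], [44.8, 14.7], [34.2, 28.7], [46.3, 116.5], [13.7, 165.4]]
top [[279.1, 251.6], [239.2, 242.6], [292.8, 182.5], [256.2, 174.4], [253.2, 187.4], [290.0, 195.6], [281.6, 197.7], [275.4, 226.2], [260.5, 241.3]]
```

```bash
python3 -m pendant '{"slide":[[0.033,0,0.13],[0.033,0,0.13],[0.033,0,0.13],[0.033,0,0.13],[0.033,0,0.13],[0,0,0],[0,0,0]],"dr":[[0,0,0],[0,0,0],[0,0,0],[0,0,0],[0,0,0],[0,0,0],[0,0,0]],"claw":[1,1,1,1,1,1,1]}'
```

```text
clock: 5.6
position: [0.4838, -0.1919, 0.0315]
ee_rot: [-3.131, 0.252, 0.003]
force: [-0.2, 0.0, 0.2]
width: 1.005
gripper_force: 0.0
```

```bash
python3 -m pendant '{"slide":[[0,0,0.035],[0,0,0.035],[0,0,0.02],[0,0,0.005],[0,0,0],[0,0,0],[0,0,0],[0,0,0]],"dr":[[0,0,0],[0,0,0],[0,0,0],[0,0,0],[0,0,0],[0,0,0],[0,0,0],[0,0,0]],"claw":[1,1,1,0.7,0.55,0.4,0.4,0.4]}' 25; python3 -m pendant '{"slide":[[0,0,0],[0,0,0],[0,0,0]],"dr":[[0,0,0],[0,0,0],[0,0,0]],"claw":[0.4,0.4,0.4]}'; python3 snap.py w4
```

```text
clock: 6.4
position: [0.484, -0.1934, 0.0034]
ee_rot: [-3.131, 0.256, -0.0]
force: [0.0, 1.9, 1.2]
width: 0.617
gripper_force: 0.7
clock: 6.7
position: [0.484, -0.1934, 0.0034]
ee_rot: [-3.131, 0.256, -0.001]
force: [-0.6, 0.8, 3.6]
width: 0.607
gripper_force: 25.0
```

```bash
python3 -m pendant '{"slide":[[0,0,-0.05],[0,0,-0.12],[0,0,-0.13],[0,0,-0.1]],"dr":[[0,0,0],[0,0,0],[0,0,0],[0,0,0]],"claw":[0.4,0.4,0.4,0.4]}'; python3 -m pendant '{"slide":[[0.023,-0.106,0],[0.023,-0.106,0],[0.023,-0.106,0],[0.023,-0.106,0],[0.023,-0.106,0],[0.023,-0.106,0],[0.023,-0.106,0],[0.023,-0.106,0],[0,0,0],[0,0,0]],"dr":[[0,0,0],[0,0,0],[0,0,0],[0,0,0],[0,0,0],[0,0,0],[0,0,0],[0,0,0],[0,0,0.36],[0,0,0]],"claw":[0.4,0.4,0.4,0.4,0.4,0.4,0.4,0.4,0.4,0.4]}'; python3 snap.py w5
```

```text
clock: 7.15
position: [0.4838, -0.1939, 0.1248]
ee_rot: [3.131, -0.257, 0.0]
force: [0.7, -0.2, 0.1]
width: 0.609
gripper_force: 25.0
clock: 8.15
position: [0.5795, 0.0495, 0.1226]
ee_rot: [3.124, -0.322, -0.001]
force: [0.3, -0.5, -1.4]
width: 0.612
gripper_force: 25.0
```

View pics/w5.png

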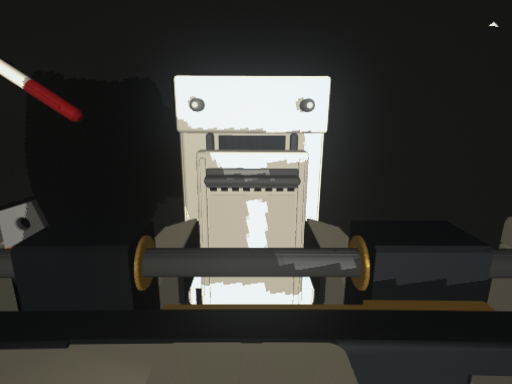

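w5 shows the cassette held level, with its comb at (252,180), its far edge at row 152 and columns 198–308, and the pins at (197,104) and (307,104) on the rear block.

```bash
cat > m3.py <<'E'
from h import *; import pickle
C,o=pickle.load(open("w5.pkl","rb")); im=cv2.imread("pics/w5.png"); g=cv2.cvtColor(im,cv2.COLOR_BGR2GRAY)
P=[]
for x0,y0,x1,y1 in ((186,94,209,116),(296,94,319,116)):
    m=(g[y0:y1,x0:x1]<190).astype(np.uint8); m=cv2.morphologyEx(m,cv2.MORPH_CLOSE,np.ones((3,3))); n,l,s,ce=cv2.connectedComponentsWithStats(m); k=1+np.argmax(s[1:,4]); P.append(ce[k]+[x0,y0]); print(P[-1],s[k])
pw=onz(C,P,.062); print(pw); d=pw[0]-pw[1]; yaw=-np.arctan2(d[0],d[1]); print("yaw",yaw,np.linalg.norm(d))
for y in (-.205,): O=pw[:,:2].mean(0)-.072*np.array([np.cos(y),np.sin(y)]); print("O",O)
T=R.from_rotvec(o["ee_rot"]).as_matrix(); t=o["position"]; print("tool yaw",np.arctan2(T[1,0],T[0,0]),t)
e=onz(C,[[198,152],[253,152],[308,152]],t[2]-.0034+.0105); print("edge in tool",((e-t)@T).round(4).tolist())
# independent height: pins triangulated with w2
C2,_=pickle.load(open("w2.pkl","rb")); print(tri(C,P,C2,[[221.6,74.6],[297.9,78.2]]))
E
python3 m3.py
```

```text
[196.69032258 104.21290323] [  3   4  16  14 155]
[305.89808917 104.85987261] [  3   4  16  14 157]
[[ 0.6568729   0.07045827  0.062     ]
 [ 0.64121753 -0.00262202  0.062     ]]
yaw -0.2110320197209373 0.07473833769645366
O [0.57855282 0.04857496]
tool yaw -0.2051698850555724 [0.57948949 0.04953533 0.12259417]
edge in tool [[0.0481, -0.0252, -0.0072], [0.0481, 0.0019, -0.0071], [0.048, 0.029, -0.0071]]
[[ 6.57411057e-01  7.20453158e-02  5.28175850e-02  2.68359920e-04]
 [ 6.41096133e-01 -3.00681987e-03  5.84493346e-02  4.36824550e-04]]
```

```bash
python3 -m pendant '{"slide":[[0,-0.003,0.06],[0,0,0.06],[0,0,0.06],[0,0,0.06],[0,0,0.013],[0,0,0.013],[0,0,0.01],[0,0,0]],"dr":[[0,0,0],[0,0,0],[0,0,0],[0,0,0],[0,0,0],[0,0,0],[0,0,0],[0,0,0]],"claw":[0.4,0.4,0.4,0.4,0.4,0.4,0.4,0.4]}'; python3 -m pendant '{"slide":[[0,0,0.007],[0,0,0.006],[0,0,0]],"dr":[[0,0,0],[0,0,0],[0,0,0]],"claw":[0.4,0.4,0.4]}'; python3 snap.py w6
```

```text
clock: 9.0
position: [0.5801, 0.0492, 0.0408]
ee_rot: [-3.125, 0.324, -0.001]
force: [-0.2, 1.2, -1.4]
width: 0.603
gripper_force: 25.0
clock: 9.3
position: [0.5798, 0.0496, 0.0365]
ee_rot: [-3.125, 0.323, 0.0]
force: [0.0, -0.3, -1.5]
width: 0.603
gripper_force: 25.0
```

```bash
python3 -m pendant '{"slide":[[0,0,0.005],[0,0,0.005],[0,0,0]],"dr":[[0,0,0],[0,0,0],[0,0,0]],"claw":[0.4,0.4,0.4]}';  python3 snap.py w6
```

```text
clock: 9.65
position: [0.5799, 0.0495, 0.0335]
ee_rot: [-3.125, 0.324, -0.0]
force: [0.6, 0.6, -1.6]
width: 0.607
gripper_force: 25.0
```

View pics/w6.png

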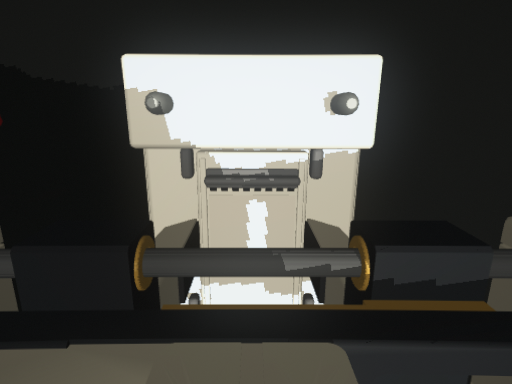

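w6 shows the cassette down between the guides at (187,163) and (316,163), with even gaps. I'll release it, rise, and go to look at the cover.

```bash
python3 -m pendant '{"slide":[[0,0,0],[0,0,0],[0,0,0],[0,0,-0.05],[0,0,-0.1],[0,0,-0.15],[0,0,-0.15],[0,0,-0.11]],"dr":[[0,0,0],[0,0,0],[0,0,0],[0,0,0],[0,0,0],[0,0,0],[0,0,0],[0,0,0]],"claw":[0.7,0.8,0.8,0.8,0.8,0.8,0.8,0.8]}'; python3 -m pendant '{"slide":[[-0.081,-0.117,0],[-0.081,-0.117,0],[-0.081,-0.117,0],[-0.081,-0.117,0],[-0.081,-0.117,0],[-0.081,-0.117,0],[0,0,0],[0,0,0],[0,0,0],[0,0,0]],"dr":[[0,0,0],[0,0,0],[0,0,0],[0,0,0],[0,0,0],[0,0,0],[0,0,-0.81],[0,0,-0.81],[0,0,-0.81],[0,0,0]],"claw":[0.6,0.6,0.6,0.6,0.6,0.6,0.6,0.6,0.6,0.6]}'; python3 snap.py w7
```

```text
clock: 10.5
position: [0.5805, 0.0488, 0.2055]
ee_rot: [-3.124, 0.325, -0.004]
force: [0.9, -0.1, -0.8]
width: 0.801
gripper_force: 0.0
clock: 11.5
position: [0.4805, 0.2853, 0.2026]
ee_rot: [-3.138, -0.136, -0.001]
force: [0.1, -0.1, 0.1]
width: 0.605
gripper_force: 0.0
```

View pics/w7.png

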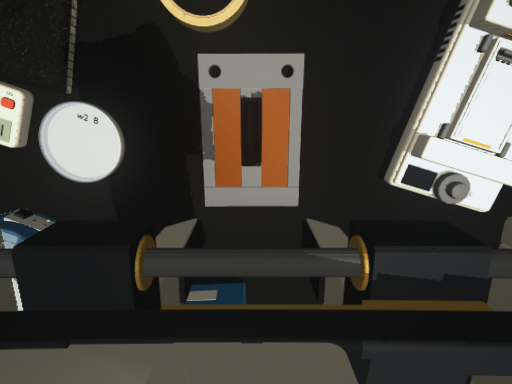

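w7 shows the cover with its holes at (215,71) and (288,71) and the black grip at columns 242–262, rows 97–166. The cassette lies in the bay at the right.

```bash
cat > m4.py <<'E'
from h import *; import pickle
from m0 import blob
C,o=pickle.load(open("w7.pkl","rb")); im=cv2.imread("pics/w7.png"); g=cv2.cvtColor(im,cv2.COLOR_BGR2GRAY)
def cc(g,b,th):
    x0,y0,x1,y1=b; m=(g[y0:y1,x0:x1]<th).astype(np.uint8); n,l,s,ce=cv2.connectedComponentsWithStats(m); k=1+np.argmax(s[1:,4]); print(s[k]); return ce[k]+[x0,y0]
H=[cc(g,(206,62,225,81),70),cc(g,(279,62,298,81),70)]
h=onz(C,H,.017); print("holes",H,h.round(4)); d=h[0]-h[1]; print("yaw",-np.arctan2(d[0],d[1]),np.linalg.norm(d))
c=blob(im,(185,40,320,215),lambda i:(i.max(2)>75)); r=cv2.minAreaRect(c); P=onz(C,cv2.boxPoints(r),.018); print("plate",r,P.mean(0).round(4),(P[0]-P[1]).round(4),(P[1]-P[2]).round(4))
gr=blob(im,(241,90,263,172),lambda i:(i.max(2)<60)); rg=cv2.minAreaRect(gr); print("grip",rg,onz(C,[rg[0]],.044).round(4))
T=R.from_rotvec(o["ee_rot"]).as_matrix(); ty=np.arctan2(T[1,0],T[0,0]); print("tool yaw",ty,o["position"])
for y in (.09,ty): print("O from holes",h[:,:2].mean(0)-.063*np.array([np.cos(y),np.sin(y)]))
Cw,_=cam("wrist"),0
C1k=None
S=cv2.imread("pics/scene0.png"); CS=cam("scene")
for nm,f in (("plate",lambda i:(i.min(2)>70)|(i[...,2].astype(int)-i[...,0]>80)),):
    b=cv2.minAreaRect(blob(S,(150,165,226,220),f)); print("plate ctr tri",tri(C,[r[0]],CS,[b[0]]))
gs=blob(S,(170,172,206,205),lambda i:i.max(2)<60); bs=cv2.minAreaRect(gs); print(bs,"grip tri",tri(C,[rg[0]],CS,[bs[0]]))
E
python3 m4.py
```

```text
[  3   3  12  13 111]
[  3   3  11  13 112]
holes [array([214.47747748,  71.22522523]), array([286.95535714,  70.86607143])] [[0.5829 0.3319 0.017 ]
 [0.5898 0.2564 0.017 ]]
yaw 0.09076700380202687 0.07584194605203251
plate ((250.5, 129.5), (153.0, 107.0), 90.0) [0.5212 0.2888 0.018 ] [-0.0095  0.1095  0.    ] [0.1637 0.0216 0.    ]
grip ((251.0, 131.0), (68.0, 20.0), 90.0) [[0.5269 0.2887 0.044 ]]
tool yaw 0.08641232230099233 [0.48047412 0.28528619 0.20259931]
O from holes [0.52363796 0.28848307]
O from holes [0.52361805 0.28870821]
plate ctr tri [[5.25999373e-01 2.89212963e-01 6.55104880e-03 6.36631591e-05]]
((188.0853729248047, 188.23171997070312), (8.277209281921387, 22.64519500732422), 51.34019470214844) grip tri [[0.52452776 0.28931721 0.02254866 0.00234701]]
```

```bash
python3 -m pendant '{"slide":[[0.037,0,0.12],[0.037,0,0.12],[0.037,0,0.12],[0.037,0,0.1],[0,0,0.03],[0,0,0]],"dr":[[0,0,0],[0,0,0],[0,0,0],[0,0,0],[0,0,0],[0,0,0]],"claw":[0.6,0.6,0.6,0.6,0.6,0.6]}'
```

```text
clock: 12.15
position: [0.5239, 0.2884, 0.0538]
ee_rot: [3.137, 0.13, -0.003]
force: [-0.6, -0.0, 0.3]
width: 0.599
gripper_force: 0.0
```

```bash
python3 -m pendant '{"slide":[[0,0,0.05],[0,0,0.04],[0,0,0.016],[0,0,0],[0,0,0],[0,0,0],[0,0,0],[0,0,0]],"dr":[[0,0,0],[0,0,0],[0,0,0],[0,0,0],[0,0,0],[0,0,0],[0,0,0],[0,0,0]],"claw":[0.6,0.6,0.6,0.4,0.2,0.05,0.05,0.05]}' 50;  python3 -m pendant '{"slide":[[0,0,0],[0,0,0]],"dr":[[0,0,0],[0,0,0]],"claw":[0.05,0.05]}'
```

```text
clock: 12.95
position: [0.5248, 0.2894, 0.023]
ee_rot: [-3.138, -0.134, -0.001]
force: [0.6, -0.0, 0.7]
width: 0.214
gripper_force: 0.0
clock: 13.15
position: [0.5247, 0.2894, 0.0229]
ee_rot: [-3.138, -0.134, -0.0]
force: [-0.2, -0.1, 1.7]
width: 0.147
gripper_force: 50.0
```

```bash
python3 -m pendant '{"slide":[[0,0,-0.03],[0,0,-0.08],[0,0,-0.12],[0,0,-0.1],[0,0,0]],"dr":[[0,0,0],[0,0,0],[0,0,0],[0,0,0],[0,0,0]],"claw":[0.05,0.05,0.05,0.05,0.05]}';python3 snap.py w8; python3 -m pendant '{"slide":[[0.018,0.102,0],[0.018,0.102,0],[0.018,0.102,0],[0.018,0.102,0],[0.018,0.102,0],[0.018,0.102,0],[0.018,0.102,0],[0.018,0.102,0]],"dr":[[0,0,0],[0,0,0],[0,0,0],[0,0,0],[0,0,0],[0,0,0],[0,0,0],[0,0,0]],"claw":[0.05,0.05,0.05,0.05,0.05,0.05,0.05,0.05]}'; python3 -m pendant '{"slide":[[0,0,0],[0,0,0],[0,0,0],[0,0,0],[0,0,0]],"dr":[[0,0,0.81],[0,0,0.81],[0,0,0.81],[0,0,0],[0,0,0]],"claw":[0.05,0.05,0.05,0.05,0.05]}'; python3 snap.py w9
python3 -c "
import cv2,numpy as np
a,b=cv2.imread('pics/w8.png')[:290],cv2.imread('pics/w9.png')[:290]
cv2.imwrite('pics/w89.png',np.vstack([a,b]))"
```

```text
clock: 13.65
position: [0.527, 0.2899, 0.1261]
ee_rot: [-3.135, -0.133, -0.009]
force: [0.3, -0.6, -2.2]
width: 0.146
gripper_force: 50.0
clock: 14.5
position: [0.5876, 0.0478, 0.1204]
ee_rot: [3.139, 0.134, -0.004]
force: [0.2, 0.4, -1.5]
width: 0.148
gripper_force: 50.0
clock: 15.0
position: [0.5877, 0.0491, 0.1208]
ee_rot: [3.125, -0.319, -0.002]
force: [0.6, -0.0, -2.2]
width: 0.151
gripper_force: 50.0
```

View pics/w89.png

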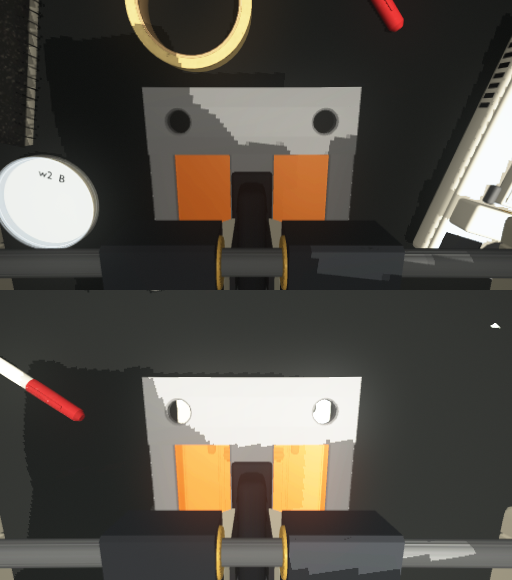

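The upper picture (w8) shows the held cover with its holes at (179,121) and (325,121). The lower picture (w9) shows the holes at (180,121) and (324,121) over the white block.

```bash
cat > m5.py <<'E'
from h import *; import pickle
def holes(n,th=75):
    C,o=pickle.load(open(n+".pkl","rb")); g=cv2.cvtColor(cv2.imread(f"pics/{n}.png"),cv2.COLOR_BGR2GRAY); H=[]
    for x0,y0,x1,y1 in ((160,104,199,139),(306,104,345,139)):
        m=(g[y0:y1,x0:x1]<th).astype(np.uint8); _,l,s,ce=cv2.connectedComponentsWithStats(m); k=1+np.argmax(s[1:,4]); H.append(ce[k]+[x0,y0]); print(s[k])
    T=R.from_rotvec(o["ee_rot"]).as_matrix(); t=o["position"]
    h=onz(C,H,t[2]-.0059); return H,(h-t)@T
H,ht=holes("w8",50); print(H,ht.round(4).tolist(),"mid",ht.mean(0).round(4)); d=ht[0]-ht[1]; print("yaw in tool (tool sense)",np.arctan2(d[0],-d[1]),np.linalg.norm(d))
C,o=pickle.load(open("w9.pkl","rb")); T=R.from_rotvec(o["ee_rot"]).as_matrix(); t=o["position"]
pw=np.array([[.65687,.07046,.062],[.64122,-.00262,.062]])
pt=(pw-t)@T; print("pins in tool",pt.round(4).tolist(),pt.mean(0).round(4)); d=pt[0]-pt[1]; print("yaw",np.arctan2(d[0],-d[1]))
print("tool tilt",T[:,2].round(4),"yaw",np.arctan2(T[1,0],T[0,0]))
print("expected pin px in w9 top/foot",proj(C,np.r_[pw+[0,0,.0075],pw-[0,0,.008]]).round(1).tolist(), "hole px",proj(C,t+np.array(ht)@T.T).round(1).tolist())
i=cv2.imread("pics/w9.png"); 
for x in ((160,98,200,145),(304,98,344,145)): print(cv2.cvtColor(i,cv2.COLOR_BGR2GRAY)[x[1]+10:x[3]-8:3,x[0]:x[2]:2])
E
python3 m5.py
```

```text
[  8   6  22  23 404]
[  8   7  22  22 353]
[array([178.56435644, 121.1460396 ]), array([323.95467422, 121.09631728])] [[0.062, -0.0369, 0.0064], [0.062, 0.0389, 0.0061]] mid [0.062  0.001  0.0063]
yaw in tool (tool sense) -0.0002608758498463486 0.07580787341150502
pins in tool [[0.0635, -0.035, 0.0587], [0.0629, 0.0398, 0.0588]] [0.0632 0.0024 0.0587]
yaw 0.007392525573484144
tool tilt [-1.6e-03 -5.0e-04 -1.0e+00] yaw -0.20356996979702777
expected pin px in w9 top/foot [[196.9, 116.7], [309.8, 117.6], [200.6, 116.1], [305.7, 116.9]] hole px [[178.6, 121.8], [323.9, 121.8]]
[[178 211 240 241 241 241 238 219 211 212 222 239 242 242 242 243 242 243
  243 243]
 [164 165 240 241 232 202 153  91 190 255 255 255 211 230 242 242 243 243
  243 243]
 [164 165 208 226 192 113  62  57 154 255 255 255 254 252 208 242 243 243
  243 243]
 [165 164 157 206 101  69  57  58  89 255 255 254 254 254 254 216 243 243
  243 243]
 [163 164 152 156 107  56  58  59  69 252 254 254 254 254 254 184 242 242
  243 243]
 [163 163 154 148 106  68  57  58  61 253 254 254 254 254 254 227 242 242
  243 243]
 [162 163
[... 482 characters left out ...]
 245 245
  245 245]
 [246 246 246 246 246 228 255 255 255 255 255 255 255 247 102 151 200 243
  245 245]
 [246 246 246 246 240 205 254 255 255 255 255 255 255 223  93 104 157 229
  245 245]
 [246 246 246 246 219 156 255 255 255 255 255 255 255 218  93 105 151 213
  246 245]
 [246 246 246 246 220 255 255 255 255 255 255 255 255 188  94 109 183 230
  245 245]
 [246 246 246 246 232 255 255 255 255 255 255 255 255 143 104 124 194 244
  246 246]
 [246 246 246 246 246 219 255 255 255 255 255 255 255 122 140 197 239 245
  245 246]
 [246 246 246 246 246 247 230 253 255 255 255 221 147 195 220 245 246 246
  246 245]
 [246 246 246 246 246 246 246 246 240 233 232 237 241 245 246 246 246 245
  245 245]]
```

```bash
python3 -m pendant '{"slide":[[0.002,0.0023,0.03],[0.002,0.0024,0.04],[0,0,0.03],[0,0,0.016],[0,0,0],[0,0,0]],"dr":[[0,0,0.03],[0,0,0],[0,0,0],[0,0,0],[0,0,0],[0,0,0]],"claw":[0.05,0.05,0.05,0.05,0.05,0.05]}'; python3 snap.py w10; python3 -c "
import cv2
cv2.imwrite('pics/w10c.png',cv2.resize(cv2.imread('pics/w10.png')[75:235,130:370],None,fx=3,fy=3,interpolation=cv2.INTER_CUBIC))"
```

```text
clock: 15.65
position: [0.5894, 0.0472, 0.0869]
ee_rot: [3.124, -0.33, -0.0]
force: [-0.8, -0.2, -1.0]
width: 0.144
gripper_force: 50.0
```

View pics/w10c.png

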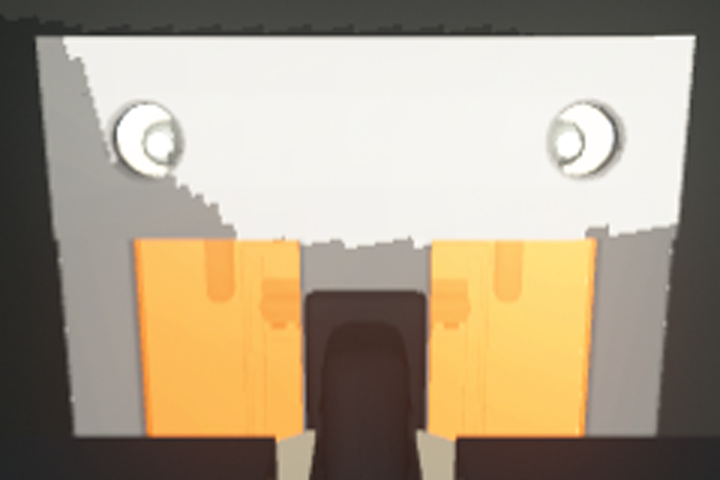

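w10 shows both pin tips through the holes. The tips are at full-image (182.7,122.3) and (319.7,122.7), and the holes are centred at (179,121) and (324.5,121).

```bash
cat > m6.py <<'E'
from h import *; import pickle,sys
n=sys.argv[1]; uv=np.array(eval(sys.argv[2])); z=float(sys.argv[3])
C,o=pickle.load(open(n+".pkl","rb")); T=R.from_rotvec(o["ee_rot"]).as_matrix(); t=o["position"]
p=(onz(C,uv,z)-t)@T; ht=np.array([[.0620,-.0369],[.0620,.0389]]); print(t,p.round(4).tolist()); print("shift needed",(p[:,:2]-ht).round(4).tolist(),(p[:,:2]-ht).mean(0).round(4),"sep",p[1,1]-p[0,1])
E
python3 m6.py w10 '[[182.7,122.3],[319.7,122.7]]' .0695
```

```text
[0.58938705 0.04724233 0.08688148] [[0.0613, -0.0372, 0.0174], [0.061, 0.0392, 0.0174]]
shift needed [[-0.0007, -0.0003], [-0.001, 0.0003]] [-0.0008 -0.    ] sep 0.07637856815636429
```

```bash
python3 -m pendant '{"slide":[[-0.0027,0,0.01],[0,0,0.01],[0,0,0.01],[0,0,0.01],[0,0,0]],"dr":[[0,0,0],[0,0,0],[0,0,0],[0,0,0],[0,0,0]],"claw":[0.05,0.05,0.05,0.05,0.05]}'; python3 snap.py w11; python3 -m pendant '{"slide":[[0,0,0.01],[0,0,0.007],[0,0,0]],"dr":[[0,0,0],[0,0,0],[0,0,0]],"claw":[0.05,0.05,0.05]}'
```

```text
clock: 16.2
position: [0.5882, 0.0475, 0.0744]
ee_rot: [3.124, -0.329, -0.001]
force: [0.1, 0.7, -2.6]
width: 0.147
gripper_force: 50.0
clock: 16.55
position: [0.5883, 0.0475, 0.0695]
ee_rot: [3.124, -0.329, -0.001]
force: [0.0, -0.2, -1.4]
width: 0.148
gripper_force: 50.0
```

No contact, and the plate is already around the pins. Continuing down slowly.

```bash
python3 -m pendant '{"slide":[[0,0,0.006],[0,0,0.006],[0,0,0]],"dr":[[0,0,0],[0,0,0],[0,0,0]],"claw":[0.05,0.05,0.05]}'; python3 -m pendant '{"slide":[[0,0,0.003],[0,0,0.003],[0,0,0]],"dr":[[0,0,0],[0,0,0],[0,0,0]],"claw":[0.05,0.05,0.05]}'
```

```text
clock: 16.85
position: [0.5884, 0.0475, 0.066]
ee_rot: [3.124, -0.329, -0.0]
force: [-0.1, -0.8, -2.1]
width: 0.146
gripper_force: 50.0
clock: 17.15
position: [0.5886, 0.0475, 0.065]
ee_rot: [-3.124, 0.329, -0.0]
force: [-3.1, -0.5, 4.0]
width: 0.15
gripper_force: 50.0
```

```bash
python3 -m pendant '{"slide":[[0,0,0],[0,0,0],[0,0,0],[0,0,-0.04],[0,0,-0.1],[0,0,-0.12],[-0.05,0,-0.1],[0,0,0],[0,0,0]],"dr":[[0,0,0],[0,0,0],[0,0,0],[0,0,0],[0,0,0],[0,0,0],[0,0,0],[0,0,0],[0,0,0]],"claw":[0.3,0.45,0.45,0.45,0.45,0.45,0.45,0.45,0.45]}'; python3 snap.py w12; python3 - <<'E'
from h import *
_,S=shot("scene","s1.png"); W=cv2.imread("pics/w12.png")
a=cv2.resize(S[165:265,195:325],(520,400),interpolation=cv2.INTER_CUBIC); b=W[:230,130:390]; b=cv2.resize(b,(0,0),fx=1,fy=1)
o=np.zeros((400,785,3),np.uint8); o[:,:520]=a; o[:230,525:785]=b; cv2.imwrite("pics/chk.png",o)
E
```

```text
clock: 18.05
position: [0.5742, 0.051, 0.1735]
ee_rot: [-3.123, 0.329, -0.003]
force: [0.5, 0.2, -0.6]
width: 0.45
gripper_force: 0.0
```

View pics/chk.png

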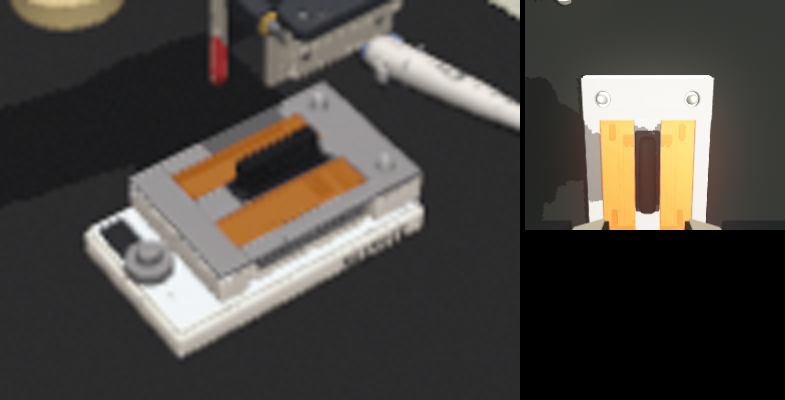

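The check picture (and the eleventh I've viewed, one over the ten allowed) shows the cover flat on both end blocks. Both pins stand through their holes at crop (602,98) and (692,98). The key is free at (148,255), and the pen and pipette have not moved. Next is the key.

```bash
python3 -m pendant '{"slide":[[-0.102,0.001,0],[-0.102,0.001,0],[-0.102,0.001,0],[0,0,0.1],[0,0,0.12],[0,0,0.1],[0,0,0.04],[0,0,0],[0,0,0]],"dr":[[0,0,0],[0,0,0],[0,0,0],[0,0,0],[0,0,0],[0,0,0],[0,0,0],[0,0,0],[0,0,0]],"claw":[0,0,0,0,0,0,0,0,0]}'
```

```text
clock: 19.05
position: [0.4844, 0.0685, 0.0649]
ee_rot: [3.124, -0.33, 0.0]
force: [0.0, 0.4, 0.3]
width: 0.004
gripper_force: 0.0
```

```bash
python3 -m pendant '{"slide":[[0,0,0.02],[0,0,0.02],[0,0,0.01],[0,0,0.01],[0,0,0]],"dr":[[0,0,0],[0,0,0],[0,0,0],[0,0,0],[0,0,0]],"claw":[0,0,0,0,0]}'; python3 -m pendant '{"slide":[[0,0,0.004],[0,0,0.003],[0,0,0],[0,0,0]],"dr":[[0,0,0],[0,0,0],[0,0,0],[0,0,0]],"claw":[0,0,0,0]}'
```

```text
clock: 19.55
position: [0.4843, 0.0692, 0.0465]
ee_rot: [-3.124, 0.329, -0.001]
force: [1.2, 1.9, 4.2]
width: 0.005
gripper_force: 1.9
clock: 19.95
position: [0.4844, 0.0692, 0.0458]
ee_rot: [-3.122, 0.33, -0.001]
force: [-6.8, 1.2, 28.4]
width: 0.007
gripper_force: 13.7
```

Fully down: the force jumped to 28 N at the stop. Lifting off and checking numerically, without viewing another picture.

```bash
python3 -m pendant '{"slide":[[0,0,-0.02],[0,0,-0.04],[0,0,-0.1],[0,0,-0.15],[0,0,-0.15],[0.1,0,0],[0.1,0,0],[0,0,0],[0,0,0]],"dr":[[0,0,0],[0,0,0],[0,0,0],[0,0,0],[0,0,0],[0,0,0],[0,0,0],[0,0,0],[0,0,0]],"claw":[0,0,0,0,0,0,0,0,0]}'; python3 snap.py w13; python3 - <<'E'
from h import *; import pickle
_,S=shot("scene","s2.png"); A=cv2.imread("pics/s1.png"); b=(195,185,325,265)
d=cv2.absdiff(A,S).max(2); print("scene diff pixels >40 at base/cover",(d[185:262,215:325]>40).sum(),"pipette/pen",(d[150:215,240:360]>40).sum())
Z=cv2.imread("pics/scene0.png"); d=cv2.absdiff(Z,S).max(2); print("dish/tube/pen vs start",[int((d[y0:y1,x0:x1]>60).sum()) for x0,y0,x1,y1 in ((128,155,160,182),(378,225,402,272),(243,150,258,190))])
C,o=pickle.load(open("w13.pkl","rb")); g=cv2.cvtColor(cv2.imread("pics/w13.png"),cv2.COLOR_BGR2GRAY)
th=-.205; X=np.array([np.cos(th),np.sin(th)]); Y=np.array([-X[1],X[0]]); O=np.array([.579,.0495])
for nm,p in dict(holeL=(.072,.038,.062),holeR=(.072,-.038,.062),key=(-.096,0,.051)).items():
    print(nm,proj(C,[np.r_[O+X*p[0]+Y*p[1],p[2]]]).round(1))
print(o["position"],o["force"])
E
```

```text
clock: 20.85
position: [0.5421, 0.0558, 0.1822]
ee_rot: [3.123, -0.331, -0.001]
force: [-0.2, 0.6, -0.5]
width: 0.004
gripper_force: 0.0
scene diff pixels >40 at base/cover 149 pipette/pen 690
dish/tube/pen vs start [0, 0, 204]
holeL [[202.1  58.3]]
holeR [[292.8  57.7]]
key [[249.2 238.2]]
[0.54214208 0.05576153 0.18223604] [-0.19334376  0.60013076 -0.54413162]
```

```bash
python3 - <<'E'
from h import *
A,B,Z=[cv2.imread(f"pics/{n}.png") for n in("s1","s2","scene0")]
f=lambda i:cv2.minAreaRect(cv2.findNonZero(((i[185:262,215:325,2].astype(int)-i[185:262,215:325,0])>80).astype(np.uint8)))
print(f(A),f(B))
red=lambda i:cv2.findNonZero(((i[150:200,235:270,2].astype(int)-i[150:200,235:270,1])>90).astype(np.uint8)).reshape(-1,2).mean(0)
print("pen red",red(Z),red(B))
d=cv2.absdiff(A,B).max(2)[185:262,215:325]>40; ys,xs=np.nonzero(d); print("diff box",xs.min()+215,xs.max()+215,ys.min()+185,ys.max()+185, np.median(xs)+215,np.median(ys)+185)
k=[i[222:238,223:242].mean() for i in (A,B)]; print("key patch",k)
E
```

```text
((46.67026901245117, 24.321624755859375), (23.030473709106445, 41.53803253173828), 62.10273361206055) ((46.70001220703125, 24.399995803833008), (22.807893753051758, 42.0380744934082), 63.43495178222656)
pen red [14.48717949 29.12820513] [15. 34.]
diff box 234 278 185 225 249.0 204.0
key patch [np.float64(152.202850877193), np.float64(151.9484649122807)]
```

```bash
python3 -c "
from cell import arm
print(arm.sign_off())"
```

```text
the job is handed in; nothing more can be done
None
```

I handed the job in at about 21 s: cassette in the bay with its comb at the pin end, cover seated on both pins, then the start key pressed to its stop (28 N) and released. The pen was partly hidden in the last picture, so I couldn't confirm it stayed put, though nothing went near it; I also viewed 11 pictures, one over the limit of 10.

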